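# Start the hob plate under the pot

## Robot

A 6-joint arm with a two-finger parallel gripper is mounted at the origin on a cart in front of the work surface, level with it; the furniture and walls round the work are solid. World frame = base frame: x ahead of the robot, y to its left, z up, the work surface at z = 0. Lengths are in m, angles in rad, forces in N, time in s.
With the tool pointing down it reaches from about 0.325 to 0.775 m from the base axis. Payload 5.5 kg.
Tool frame: the origin (TCP) lies at the very end of the fingers, on their centre line; the grasp point (between the pads) lies ctrl.grasp_offset behind it (ctrl.grasp_offset is the distance from the TCP to the grasp point, in m); z points along the fingers, y is the line along which they close (so a half turn about z gives the same grasp; the last joint's range is limited). The gripper opens to 85 mm and grips with 20 to 120 N. Pads are 22 mm wide; open, the fingers measure 114 mm over their backs; the gripper's body (76 mm by 85 mm) begins 54 mm behind the grasp point. The pads swing forward as they close: fully open they stand 13 mm farther back than shut.
Start: joints at [1.192, 0.091, 1.231, -0, 1.82, -0.057], TCP at [0.19, 0.569, 0.231] pointing down, gripper open.
Joint ranges: [-2.87, 2.87], [-0.86, 2.18], [0.17, 2.46], [-1.51, 4.65], [0.06, 2.69], [-2.65, 2.65]. Speed limits (rad/s): [2.57, 2.57, 3.01, 3.14, 3.14, 3.14].

## Interface

Orientations are given as a 3x3 rotation matrix whose columns are the frame's x, y, z axes.
In Python, from workcell import ctrl, capture, calibration gives the robot as it stands. The module is installed in compiled form; this text tells all that it offers.
- The arm moves only by the shell command python3 -m creep 'ROWS' [FORCE]. ROWS is JSON, a list of rows, each a list of 3 entries, a list of its own where there are three numbers: the shift along the world's x, y, z in cm, then the turn about the world's z in rad, then the opening, from 0 (shut) to 1 (fully open). A call has 1 to 8 rows; each row is the pose to reach, as a shift and turn from the pose commanded when the call began; what a row does not reach only later rows make up. A row lasts 1/12 s, in which the tool goes at most 41.7 mm and 7.16 degrees, less where a joint would pass 70% of its speed; a pose out of reach is approached as far as the arm can. A call with a gripper value outside its range is refused whole. The fingers move at their own pace and stop on an object; FORCE is the grip in N (left out, the last holds). Time passes only in rows, so rows that repeat a pose let the fingers close. It gives the time, the measured TCP pose, the force, the opening and the grip force at its end, in the units of the state.
- ctrl.get_obs(): the state, without advancing time (a new reading comes with each control period).
- capture(name): name is "scene" or "top" or "wrist"; returns the picture (420x560x3 uint8, red, green, blue); there is no depth.
- calibration(name): a dict with "intrinsics" (3x3 intrinsics, pixels), "T" (4x4, takes a point from camera to world coordinates). Camera axes: x right, y up, looking along -z (the intrinsics and any distortion apply to the point x, -y, -z); pixel columns grow to the right and rows downward; lengths in m; the calibration is good to about 2 mm. A picture is of the moment at which its call begins: read the wrist's pose just before it. calibration takes no time and is no camera call; for the wrist camera it gives the pose at the moment of the call.
- ctrl.job_done(): hands the job in; it is judged then, once.
The state is a dict: "time_s": time; "q": joint angles; "dq": joint speeds; "joint_efforts": joint torques, N m; "eef_pos": TCP position; "tool_rot": TCP orientation; "force": force on the tool from outside, world axes, zero at the start; "ft_torque": the same for the moment, N m; "width": opening from 0.0 (shut) to 1.0 (fully open); "gripper_force": force on a finger pad.
Only numpy, scipy, OpenCV 4.12 (cv2) and the standard library are available. Lean on these libraries where they do the work, as an engineer would, in place of code of your own. Each camera call takes 0.05 s, during which the arm holds its last target. There are 200 camera calls.

## Task

Switch on the hob plate that the two-handled pot stands on: with the tips of the closed fingers first press the large main rocker switch on, then press on the small rocker switch in front of that plate, and last press the round start button fully in and let it spring back. Press no switch out of turn, leave the other plate's rocker off, and leave the pot, the pan and the salt shaker and mug beside the hob, standing where they are.

Things in the scene. Friction and masses are not known exactly. Their poses are not given: they have to be found in the camera images.
- hob: Flat steel two-plate hob, 310 (x) x 440 (y) mm, fixed. Origin: centre of its underside; x to its back, y to its left, z up. Flat top (deck) at z 60. Round dark plates, 148 mm across, top at z 68, centred at x 58, y +105 (left), -105 (right). In a row near the front edge, x -112: the left plate's rocker at y 135, the right's at y -135, main switch and start button at y 45 and -45, either way round.
- main_switch_press (a point): Point on the raised near end of the large black V-shaped rocker, 38 (y) x 54 (x) mm; moves with it; on its face, 22 mm from the pivot line, which lies 21 mm behind it when off. Off: far half level, 6 mm above the deck, near end 8.5 mm higher. Press the near end straight down (about 4 N, finger on the near half only) until it stops with the near half level, 6 mm above the deck. It stays so.
- main_switch (a joint): Angle of the main switch: 0 off, 0.32 rad fully on (near end down); starts between 0 and 0.03. Counts as on above 0.26.
- left_switch_press (a point): Point on the raised near end of the left plate's small black V-shaped rocker, 26 (y) x 44 (x) mm; moves with it; on its face, 18 mm from the pivot line. Works like the main switch: off, far half level 5 mm above the deck, near end 7 mm higher; on, near half level 5 mm above the deck. About 3.5 N; stays where it is left.
- left_switch (a joint): Angle of the left plate's rocker: 0 off, 0.32 rad fully on; starts between 0 and 0.03. On above 0.26, off below 0.10.
- right_switch_press (a point): The same point on the right plate's small rocker switch, which is like the left one.
- right_switch (a joint): Angle of the right plate's rocker: 0 off, 0.32 rad fully on; starts between 0 and 0.03. On above 0.26, off below 0.10.
- start_button_top (a point): Centre of the top of the round black start button, 30 mm across, in a round housing 46 mm across; moves with it. Out, its top is 22 mm above the deck and 10 mm above the housing. Pressed straight down it goes in 6 mm against a spring (1.5 N at first, 5 N fully in) and comes back by itself.
- start_button (a joint): Travel of the start button: 0 out, 0.006 m fully in; counts as pressed above 0.0045.
- pot: Loose aluminium cooking pot with two loop handles on opposite sides, 140 mm across the rim, 68 mm high, 183 mm over the handles; stands on one of the plates. Origin at the centre of its underside, z up.
- pan: Loose low aluminium pan with one long handle (to the back, with a black grip), 140 mm across, 36 mm high, its handle's end 140 mm from the centre; stands on the other plate. Origin at the centre of its underside, z up.
- salt_shaker: Loose salt shaker, 44 mm across, 90 mm high, on the worktop to the left of the hob. Origin at the centre of its underside.
- mug: Loose white mug, 78 x 110 x 97 mm, on the worktop just to the right of the hob (other mugs stand far off to the left). Origin at the centre of its underside.
Mind the look-alikes: they are no part of the job. Leave any blue, purple or red look-alike of the salt_shaker alone.

How it is judged:
By the outcome, as a careful person would: the job done as asked, in the order asked, and still so for the second after the job is handed in, with the robot touching nothing.
It also fails if it takes over 48 s, if anything falls off the work surface, if the arm or the gripper's body presses on something with over 40 N, if the wrist force passes 120 N, or if a joint passes its speed limit or range.

## Working session

There is one attempt and no reset: what is moved stays moved. The work goes in short steps, Python scripts to look and compute and a shell command to move; the robot and the scene stay as the last step left them, time stands still between calls to the robot, and variables do not carry over. Pictures are saved under pics/ and viewed, at most 10 in all, crops included, and the job is handed in when it is done.

```bash
mkdir -p pics; python3 - <<'E'
from workcell import ctrl,capture,calibration
import cv2,numpy as np
o=ctrl.get_obs();print(o['time_s'],o['eef_pos'],o['tool_rot'],o['force'],o['width'])
for n in("top","scene"):
    c=calibration(n);print(n,{k:np.round(v,4).tolist() if not isinstance(v,str) else v for k,v in c.items()})
    cv2.imwrite(f"pics/{n}0.png",cv2.resize(capture(n)[...,::-1],(800,600)))
    
E
```

```text
0.0 [0.18967353 0.56894008 0.23010878] [[-9.48657537e-01  3.16304168e-01 -7.42555388e-04]
 [ 3.16305018e-01  9.48655728e-01 -1.85614387e-03]
 [ 1.17323380e-04 -1.99571886e-03 -9.99998002e-01]] [-0.45843464 -0.0718353   0.02880498] 0.9991797382599024
top {'intrinsics': [[470.0217, 0.0, 280.7017], [0.0, 470.0217, 209.1696], [0.0, 0.0, 1.0]], 'T': [[0.0129, 0.9886, -0.1499, 0.4516], [-0.9999, 0.013, -0.0006, 0.1012], [0.0013, 0.1499, 0.9887, 1.2039], [0.0, 0.0, 0.0, 1.0]]}
scene {'intrinsics': [[417.8127, 0.0, 275.5857], [0.0, 417.8127, 205.8988], [0.0, 0.0, 1.0]], 'T': [[-0.6553, 0.4191, -0.6285, -0.2197], [-0.7554, -0.3642, 0.5448, 0.8134], [-0.0006, 0.8317, 0.5552, 0.8165], [0.0, 0.0, 0.0, 1.0]]}
```

View pics/top0.png

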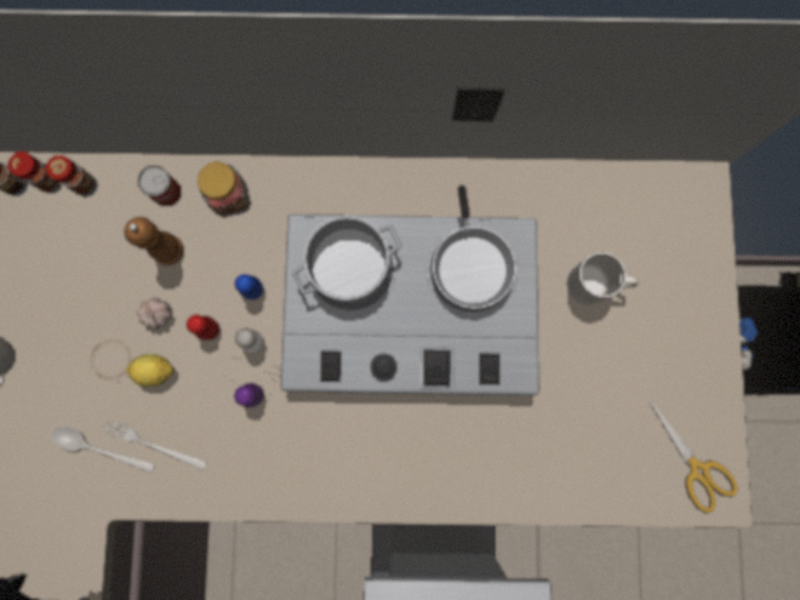

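View pics/scene0.png

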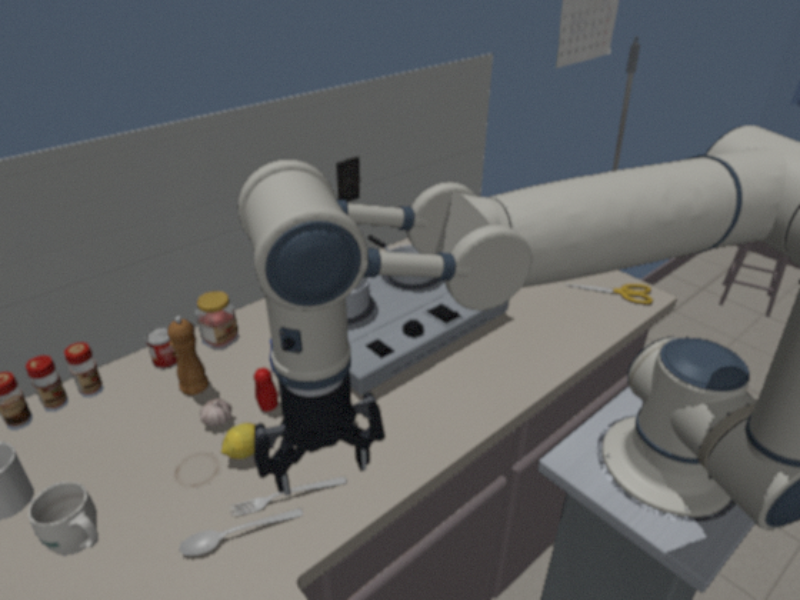

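The top view shows the pot (350,262) on the left plate and the pan on the right. The switches from left to right are the left rocker (331,366), start button (384,367), main rocker (437,367) and right rocker (489,368). The scene view shows the arm clear on the left.

```bash
cat > h.py <<'E'
from workcell import ctrl,capture,calibration
import cv2,numpy as np
def ray(n,u,v,z):
    c=calibration(n);K=np.array(c['intrinsics']);T=np.array(c['T'])
    d=np.linalg.solve(K,[u,v,1]);d=T[:3,:3]@(d*[1,-1,-1]);p=T[:3,3]
    return p+d*(z-p[2])/d[2]
def proj(n,P):
    c=calibration(n);K=np.array(c['intrinsics']);T=np.array(c['T'])
    q=(np.linalg.inv(T)@np.append(P,1))[:3]*[1,-1,-1];q=K@q;return q[:2]/q[2]
E
python3 - <<'E'
from h import *
im=cv2.imread('pics/top0.png');im=capture("top")[...,::-1]
g=im.max(axis=2);m=(g<75).astype(np.uint8);m[:235]=0;m[275:]=0;m[:,:200]=0;m[:,378:]=0
n,l,s,c=cv2.connectedComponentsWithStats(m)
for i in range(1,n):
    if s[i,4]>60:
        x,y,w,h=s[i,:4];print(s[i],c[i].round(1),ray("top",*c[i],.068).round(4),ray("top",*c[i],.078).round(4),'near edge z.073',ray("top",c[i][0],y+h-.5,.073).round(4),'far z.066',ray("top",c[i][0],y-.5,.066).round(4))
# hob corners (800 scale estimates)
for u,v in[(288,214),(537,219),(282,390),(539,392)]: print(ray("top",u*.7,v*.7,.06).round(4))
E
```

```text
[225 246  13  21 257] [230.9 256.3] [0.5074 0.2202 0.068 ] [0.5069 0.2192 0.078 ] near edge z.073 [0.483 0.219 0.073] far z.066 [0.5336 0.2212 0.066 ]
[297 246  18  24 421] [305.4 257.4] [0.5072 0.041  0.068 ] [0.5067 0.0415 0.078 ] near edge z.073 [0.4782 0.0411 0.073 ] far z.066 [0.536 0.041 0.066]
[260 249  17  17 228] [268.2 256.9] [0.5071 0.1305 0.068 ] [0.5066 0.1302 0.078 ] near edge z.073 [0.4865 0.13   0.073 ] far z.066 [0.5275 0.1309 0.066 ]
[336 248  13  21 268] [342.  258.1] [ 0.5066 -0.0471  0.068 ] [ 0.5061 -0.0458  0.078 ] near edge z.073 [ 0.4817 -0.0463  0.073 ] far z.066 [ 0.5323 -0.0476  0.066 ]
[0.7731 0.3023 0.06  ]
[ 0.7698 -0.1349  0.06  ]
[0.4667 0.3008 0.06  ]
[ 0.469  -0.1331  0.06  ]
```

```bash
python3 -m creep '[[[3.5,-3,0],0.1,0],[[5,-6,0],0.2,0],[[7,-10,0],0.322,0],[[9,-14,0],0.322,0],[[11,-18,0],0.322,0],[[13,-21,0],0.322,0],[[15,-25,0],0.322,0],[[17,-29,0],0.322,0]]' 20
```

```text
time_s: 0.82
eef_pos: [0.3556, 0.2864, 0.231]
tool_rot: [[-1.0, -0.001, -0.0], [-0.001, 1.0, -0.0], [0.0, -0.0, -1.0]]
force: [1.8, 1.0, -0.4]
width: 0.005
gripper_force: 0.0
```

```bash
python3 -m creep '[[[2,-3.5,-1],0,0],[[4,-7,-2],0,0],[[6,-10.5,-4],0,0],[[8,-14,-6],0,0],[[10,-17.5,-8],0,0],[[11.5,-21,-9],0,0],[[12.5,-23.7,-10],0,0],[[12.5,-23.7,-10],0,0]]'; python3 - <<'E'
from h import *
o=ctrl.get_obs();print(o['eef_pos'],o['force'])
im=capture("wrist")[...,::-1]
for p in[(.507,.0415,.066),(.486,.0415,.073),(.507,.131,.082),(.507,.221,.065)]:
    q=proj("wrist",p);print(p,q.round(1));im=cv2.circle(im.copy(),tuple(int(i) for i in q),2,(0,0,255),-1)
cv2.imwrite('pics/w1.png',cv2.resize(im,(800,600)))
t=capture("top")[...,::-1];cv2.imwrite('pics/t1.png',cv2.resize(t[180:285,190:390],(800,420)))
E
```

```text
time_s: 1.48
eef_pos: [0.4802, 0.0456, 0.1275]
tool_rot: [[-1.0, 0.006, -0.005], [0.006, 1.0, -0.003], [0.005, -0.003, -1.0]]
force: [-0.6, -0.0, -1.2]
width: 0.002
gripper_force: 0.0
[0.48018748 0.04564612 0.12752105] [-0.58368863 -0.03954684 -1.20274094]
(0.507, 0.0415, 0.066) [271.7 266.7]
(0.486, 0.0415, 0.073) [270.9 240.8]
(0.507, 0.131, 0.082) [422.6 279. ]
(0.507, 0.221, 0.065) [554.7 264.7]
```

View pics/w1.png

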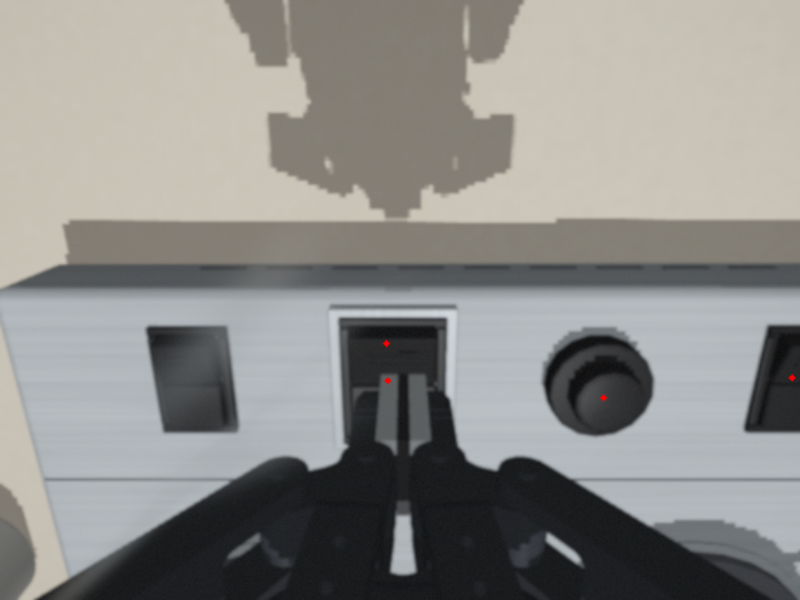

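The wrist view has the main rocker (393,375), start button (608,400) and left rocker (785,380) within about 2 mm of the predicted positions. I'll press the main switch.

```bash
python3 -m creep '[[[0.1,0.1,-2],0,0],[[0.1,0.1,-4],0,0],[[0.1,0.1,-4.8],0,0],[[0.1,0.1,-5.3],0,0],[[0.1,0.1,-5.7],0,0],[[0.1,0.1,-6.1],0,0],[[0.1,0.1,-6.4],0,0],[[0.1,0.1,-6.4],0,0]]'
```

```text
time_s: 2.25
eef_pos: [0.4814, 0.0527, 0.0678]
tool_rot: [[-1.0, -0.001, 0.001], [-0.001, 1.0, 0.001], [-0.001, 0.001, -1.0]]
force: [-1.1, 1.1, 1.4]
width: -0.001
gripper_force: 1.0
```

```bash
python3 -m creep '[[[0,0,0],0,0],[[0,0,0],0,0],[[0,0,0],0,0]]'; python3 -m creep '[[[0,0,2.5],0,0],[[0,0,2.5],0,0],[[0.5,-1,2.5],0,0],[[0.5,-1,2.5],0,0],[[0.5,-1,2.5],0,0]]'
```

```text
time_s: 2.5
eef_pos: [0.4817, 0.0523, 0.0678]
tool_rot: [[-1.0, -0.0, 0.001], [-0.0, 1.0, 0.0], [-0.001, 0.0, -1.0]]
force: [-0.5, 1.5, 3.1]
width: -0.004
gripper_force: 1.2
time_s: 2.92
eef_pos: [0.4861, 0.0415, 0.0913]
tool_rot: [[-1.0, 0.001, -0.001], [0.001, 1.0, -0.0], [0.001, -0.0, -1.0]]
force: [-1.4, 0.2, 0.2]
width: 0.001
gripper_force: 0.0
```

```bash
python3 -m creep '[[[0,0.1,-1],0,0],[[0,0.1,-2],0,0],[[0,0.1,-2.4],0,0],[[0,0.1,-2.7],0,0],[[0,0.1,-2.9],0,0],[[0,0.1,-3],0,0],[[0,0.1,-3],0,0],[[0,0.1,-3],0,0]]'
```

```text
time_s: 3.58
eef_pos: [0.4856, 0.0433, 0.0657]
tool_rot: [[-1.0, -0.001, -0.0], [-0.001, 1.0, -0.0], [0.0, -0.0, -1.0]]
force: [-14.1, 0.1, 25.8]
width: -0.003
gripper_force: 12.3
```

```bash
python3 -m creep '[[[0,0,2],0,0],[[0,0,5],0,0],[[0,3.5,6.5],0,0],[[0.4,7,6.5],0,0],[[0.4,10.5,6.5],0,0],[[0.4,14,6.5],0,0],[[0.4,17.9,6.5],0,0],[[0.4,17.9,6.5],0,0]]';python3 -m creep '[[[0,0,0],0,0],[[0,0,0],0,0]]'; python3 - <<'E'
from h import *
o=ctrl.get_obs();print(o['eef_pos'],o['force'])
im=capture("wrist")[...,::-1].copy()
for p in[(.508,.0425,.066),(.508,.132,.082),(.508,.222,.065),(.490,.222,.071)]:
    q=proj("wrist",p);im=cv2.circle(im,tuple(int(i) for i in q),2,(0,0,255),-1)
cv2.imwrite('pics/w2.png',cv2.resize(im,(800,600)))
E
```

```text
time_s: 4.25
eef_pos: [0.4887, 0.228, 0.1257]
tool_rot: [[-1.0, -0.006, -0.002], [-0.006, 1.0, 0.003], [0.002, 0.003, -1.0]]
force: [-0.4, 0.1, -0.2]
width: 0.0
gripper_force: 0.0
time_s: 4.42
eef_pos: [0.4897, 0.222, 0.1262]
tool_rot: [[-1.0, -0.001, -0.002], [-0.001, 1.0, -0.001], [0.002, -0.001, -1.0]]
force: [-0.4, -0.5, -1.0]
width: -0.001
gripper_force: 0.0
[0.48974404 0.22197822 0.12617524] [-0.36871201 -0.50300775 -1.02989045]
```

View pics/w2.png

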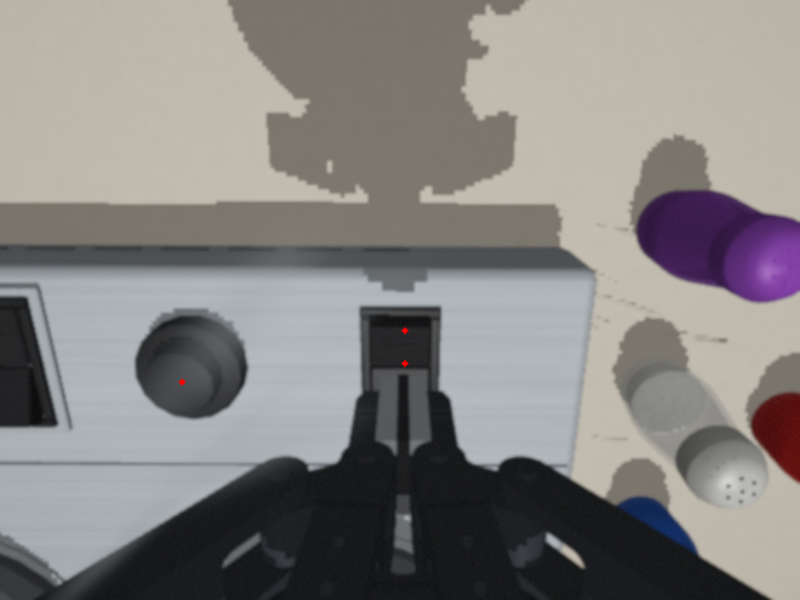

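The finger is over the left rocker (400,360), and the main switch looks pressed.

```bash
python3 -m creep '[[[0,-0.1,-2],0,0],[[0,-0.1,-4],0,0],[[0,-0.1,-5],0,0],[[0,-0.1,-5.5],0,0],[[0,-0.1,-5.9],0,0],[[0,-0.1,-6.2],0,0],[[0,-0.1,-6.3],0,0],[[0,-0.1,-6.3],0,0]]'; python3 -m creep '[[[0,0,0],0,0],[[0,0,0],0,0]]'
```

```text
time_s: 5.13
eef_pos: [0.4909, 0.2212, 0.0651]
tool_rot: [[-1.0, 0.0, 0.002], [0.0, 1.0, 0.0], [-0.002, 0.0, -1.0]]
force: [-0.2, 0.6, -0.2]
width: -0.002
gripper_force: 0.5
time_s: 5.3
eef_pos: [0.4909, 0.2214, 0.0651]
tool_rot: [[-1.0, -0.0, 0.002], [-0.0, 1.0, 0.0], [-0.002, 0.0, -1.0]]
force: [0.1, -1.6, 3.3]
width: -0.004
gripper_force: 1.5
```

```bash
python3 -m creep '[[[0,0,-0.1],0,0],[[0,0,-0.2],0,0],[[0,0,-0.2],0,0],[[0,0,-0.2],0,0]]'; python3 -m creep '[[[0,0,2],0,0],[[0,0,4],0,0],[[0.5,-3,5],0,0],[[1.2,-6,5],0,0],[[1.8,-9,5],0,0],[[1.8,-9,5],0,0],[[1.8,-9,5],0,0],[[1.8,-9,5],0,0]]'; python3 - <<'E'
from h import *
o=ctrl.get_obs();print(o['eef_pos'],o['force'])
im=capture("wrist")[...,::-1].copy()
cv2.imwrite('pics/w3.png',cv2.resize(im,(800,600)))
E
```

```text
time_s: 5.63
eef_pos: [0.491, 0.2214, 0.0649]
tool_rot: [[-1.0, -0.0, 0.003], [-0.0, 1.0, 0.001], [-0.003, 0.001, -1.0]]
force: [-4.2, -3.2, 12.9]
width: 0.001
gripper_force: 6.1
time_s: 6.3
eef_pos: [0.5082, 0.1317, 0.112]
tool_rot: [[-1.0, 0.0, -0.0], [0.0, 1.0, 0.001], [0.0, 0.001, -1.0]]
force: [-0.2, -0.5, -0.3]
width: -0.004
gripper_force: 0.0
[0.50816361 0.13172871 0.11202323] [-0.19660412 -0.53284157 -0.29511448]
```

View pics/w3.png

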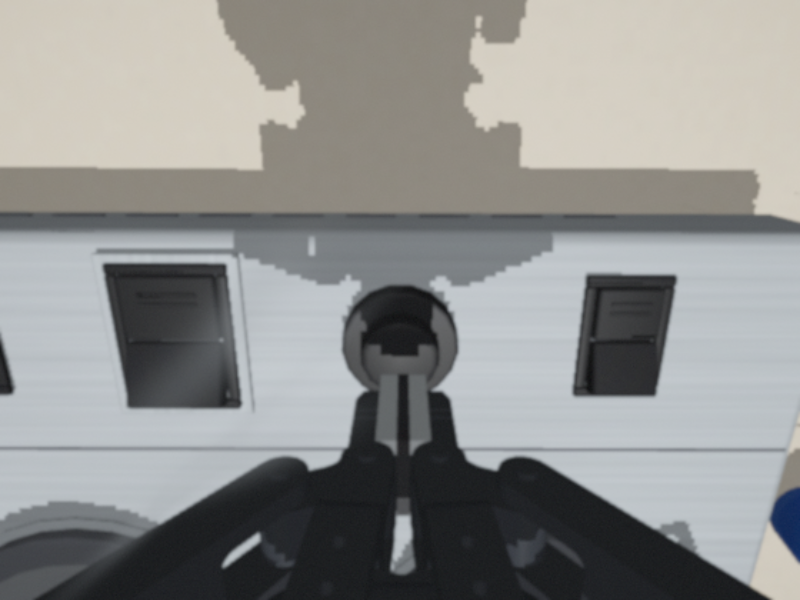

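Both rockers, main (175,335) and left (630,335), now show their far halves raised, and the finger is centred over the button (400,350). I'll press it.

```bash
python3 -m creep '[[[0,0,-1.5],0,0],[[0,0,-2.5],0,0],[[0,0,-3],0,0],[[0,0,-3.3],0,0],[[0,0,-3.5],0,0],[[0,0,-3.7],0,0],[[0,0,-3.8],0,0],[[0,0,-3.8],0,0]]'
```

```text
time_s: 7.02
eef_pos: [0.5081, 0.1319, 0.076]
tool_rot: [[-1.0, -0.001, 0.0], [-0.001, 1.0, 0.001], [-0.0, 0.001, -1.0]]
force: [-6.8, 2.2, 8.3]
width: -0.0
gripper_force: 4.2
```

```bash
python3 -m creep '[[[0,0,-0.1],0,0],[[0,0,-0.1],0,0],[[0,0,-0.1],0,0]]'; python3 -m creep '[[[0,0,1],0,0],[[0,0,3],0,0],[[0,0,6],0,0],[[-2,0,9],0,0],[[-5,0,11],0,0],[[-8,0,11],0,0],[[-11,0,11],0,0],[[-11,0,11],0,0]]'; python3 -m creep '[[[0,3,0],0,0],[[0,7,0],0,0],[[0,11,0],0,0],[[-2,15,0],0,0],[[-4,18,0],0,0],[[-6,21,0],0,0],[[-6,21,0],0,0],[[-6,21,0],0,0]]'; python3 - <<'E'
from h import *
im=capture("top")[...,::-1]
cv2.imwrite('pics/t2.png',cv2.resize(im,(800,600)))
E
```

```text
time_s: 7.27
eef_pos: [0.5081, 0.1319, 0.0759]
tool_rot: [[-1.0, -0.001, 0.001], [-0.001, 1.0, 0.001], [-0.001, 0.001, -1.0]]
force: [-8.2, 1.8, 12.0]
width: -0.002
gripper_force: 6.3
time_s: 7.93
eef_pos: [0.3954, 0.1312, 0.1847]
tool_rot: [[-1.0, -0.001, 0.002], [-0.001, 1.0, 0.0], [-0.002, 0.0, -1.0]]
force: [0.4, -0.3, -0.5]
width: -0.001
gripper_force: 0.0
time_s: 8.6
eef_pos: [0.3377, 0.3426, 0.1832]
tool_rot: [[-1.0, -0.004, 0.001], [-0.004, 1.0, -0.0], [-0.001, -0.0, -1.0]]
force: [0.7, -0.3, 0.2]
width: -0.004
gripper_force: 0.0
```

View pics/t2.png

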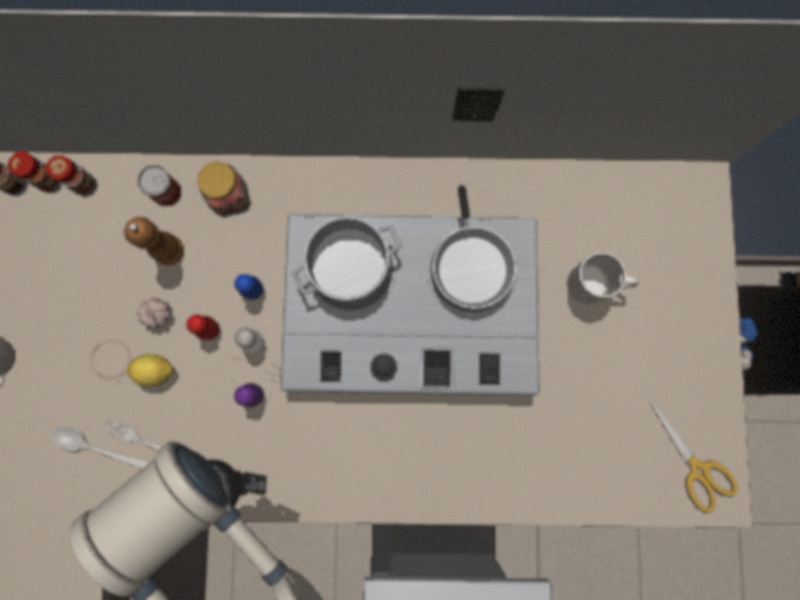

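The top view shows the pot (350,262), pan (472,268), shaker (248,340) and mug (602,277) unmoved. The arm is clear at (200,490).

```bash
python3 -c "
from workcell import ctrl
print(ctrl.job_done())"
```

```text
the job is handed in; nothing more can be done
None
```

I pressed the main switch, then the left plate's rocker (the pot's plate), then the start button fully in and let go, and handed the job in; the right rocker was not touched and the pot, pan, shaker and mug look unmoved.

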